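Clear the pen block into the desk drawer

ROBOT

A 7-joint arm with a two-finger parallel gripper is mounted at the origin on the work surface. World frame = base frame: x ahead of the robot, y to its left, z up, the work surface at z = 0. Lengths are in m, angles in rad, forces in N, time in s.
With the tool pointing down it reaches from about 0.425 to 0.875 m from the base axis. Payload 4.7 kg.
Tool frame: the origin (TCP) lies midway between the tips of the shut fingers; the grasp point (between the pads) lies 19 mm behind it; z points along the fingers, y is the line along which they close (so a half turn about z gives the same grasp; the last joint's range is limited). The gripper opens to 87 mm and grips with 3 to 60 N. Pads are 19 mm wide; open, the fingers measure 117 mm over their backs; the gripper's body (75 mm by 190 mm) begins 51 mm behind the grasp point.
Start: joints at [1.321, 0.321, -0.07, 1.45, 0.023, 1.371, -0.057], TCP at [0.169, -0.628, 0.223] pointing down, gripper open.
Joint ranges: [-2.86, 2.86], [-0.3, 2.09], [-1.38, 1.24], [0.06, 2.45], [-1.56, 4.7], [0.09, 2.05], [-2.69, 2.69]. Speed limits (rad/s): [2.57, 2.57, 3.14, 3.14, 3.14, 3.14, 3.14].

INTERFACE

Orientations are given as a rotation vector (axis times angle).
In Python, from bench import ctrl gives the robot as it stands.
- The arm moves only by the tool inch_along, called after "Request:" as a command line: name --pt "numbers of a row" for each row, then --argument value for the rest. Schema: {"type":"object","properties":{"ticks":{"type":"string"},"force":{"type":"number"},"only":{"type":"string"},"quiet":{"type":"boolean"},"lines":{"type":"string"}},"required":["ticks"],"additionalProperties":false}. ticks is a string of 1 to 20 rows, one to a line, with the numbers parted by spaces; each row has 5 numbers: dx, dy, dz in cm, then a turn about the tool's z in units of 0.25 rad, then the opening from 0.0 (shut) to 1.0 (fully open); each row is the pose to reach, as a shift and turn from the pose commanded when the call began, along the tool's axes at that moment; what a row does not reach only later rows make up. A row lasts 1/10 s, in which the tool goes at most 0.05 m and 0.15 rad, less where a joint would pass 70% of its speed; a pose out of reach is approached as far as the arm can. The fingers move at their own pace and stop on an object; force is the grip in N (left out, the last holds). Time passes only in rows, so rows that do not move let the fingers close. The tool returns the time, the measured TCP pose, the force, the opening and the grip force at its end. only (a regular expression) keeps the lines of the reply that match it, lines (a string "A,B") keeps lines A to B, and quiet returns only ok. Input that does not fit is refused with a message, and nothing moves.
- ctrl.get_state(): the state, without advancing time (a new reading comes with each control period).
- ctrl.get_image(name): name is "scene" or "top"; returns the picture (384x512x3 uint8, red, green, blue); there is no depth.
- ctrl.camera_model(name): a dict with "vertical_fov" (degrees; the focal length in pixels is half the picture's height over the tangent of half this angle, whatever the lens; pixels are square), "cx", "cy" (the principal point, pixels), "k1" (the pictures are not rectified: a ray, as slopes to the right and down, at radius r is drawn at 1 + k1 r^2 times it, then the intrinsics apply), "rvec" (rotation vector, rad) and "tvec" (3), from world to camera coordinates, as OpenCV has them. Camera axes: x right, y down, z forward; pixel columns grow to the right and rows downward; lengths in m; the calibration is good to about 2 mm. A picture is of the moment at which its call begins. camera_model takes no time and is no camera call.
- ctrl.close_job(): hands the job in; it is judged then, once.
The state is a dict: "time": time; "joint_positions": joint angles; "qd": joint speeds; "joint_torque": joint torques, N m; "position": TCP position; "tool_rot": TCP orientation; "ft_force": force on the tool from outside, world axes, zero at the start; "torque": the same for the moment, N m; "grip_width": opening from 0.0 (shut) to 1.0 (fully open); "grip_force": force on a finger pad.
Only numpy, scipy, OpenCV 4.12 (cv2) and the standard library are available. Lean on these libraries where they do the work, as an engineer would, in place of code of your own. Each camera call takes 0.05 s, during which the arm holds its last target. There are 200 camera calls.

TASK

Clear the desk for the night: draw the half-open drawer of the small desktop unit out to its stop, take every marker and folding rule out of the wooden pen block and lay them in the drawer, then push it fully home until its catch holds it. Also lay the remote control flat on top of the unit (before or after, as you like), and leave the mug, the book and the calculator where they are.

Things in the scene. Friction and masses are not known exactly. Their poses are not given: they have to be found in the camera images.
- holder: fixed wooden pen block, 40 (x) x 284 (y) x 83 mm high; origin under its centre. Six open-topped compartments in a row along its y at y = -115, -69, -23, 23, 69, 115 mm, each 24 (x) x 38 mm (y) inside and 75 mm deep (floor 8 mm above the desk); walls 8 mm. Each holds at most one item, with some play, so that markers stick out 65 mm and rules 75 mm
- marker1: chunky felt marker, white with a black cap on its lower end, square section 18 x 18 mm, 140 mm long, about 35 g; origin on its centre line, 45 mm from the capped end and 95 mm from the other, z along its length (up at the start). Starts upright in one of the block's compartments. May be absent
- marker2: chunky felt marker, white with a black cap on its lower end, square section 18 x 18 mm, 140 mm long, about 35 g; origin on its centre line, 45 mm from the capped end and 95 mm from the other, z along its length (up at the start). Starts upright in one of the block's compartments. May be absent
- marker3: chunky felt marker, white with a black cap on its lower end, square section 18 x 18 mm, 140 mm long, about 35 g; origin on its centre line, 45 mm from the capped end and 95 mm from the other, z along its length (up at the start). Starts upright in one of the block's compartments. May be absent
- rule1: folded wooden folding rule, flat bar 14 (its x) x 30 (its y) x 150 mm (its z), brass rivets, about 60 g; origin on its centre line, 45 mm from its lower end and 105 mm from the upper, z along its length (up at the start). Starts upright in one of the block's compartments. May be absent
- rule2: folded wooden folding rule, flat bar 14 (its x) x 30 (its y) x 150 mm (its z), brass rivets, about 60 g; origin on its centre line, 45 mm from its lower end and 105 mm from the upper, z along its length (up at the start). Starts upright in one of the block's compartments. May be absent
- rule3: folded wooden folding rule, flat bar 14 (its x) x 30 (its y) x 150 mm (its z), brass rivets, about 60 g; origin on its centre line, 45 mm from its lower end and 105 mm from the upper, z along its length (up at the start). Starts upright in one of the block's compartments. May be absent
- remote: black remote control, 160 (x) x 46 (y) x 20 mm (z), about 120 g, lying on the desk, buttons up; origin at the centre of its underside, x along its length
- unit: fixed wooden desktop drawer unit, 240 (x) x 280 (y) x 95 mm high, with one drawer that slides out towards its -x (towards the robot); origin under its centre, the shut front lies at x = -120 mm
- unit_top (a point): centre of the unit's flat top, 95 mm above the desk, axes as the unit's (top surface reaches x -105 to +120, y +-140 mm)
- drawer_in (a point): centre of the drawer's inner floor, 21 mm above the desk, moves with the drawer, axes as the unit's. The inside is 168 (x) x 238 mm (y), walls 50 mm above this floor (71 mm above the desk), 6 mm thick; the wooden front is 15 mm thick, outer face at x = -105 mm from here, its top 80 mm above the desk
- drawer_pull (a point): middle of the outer face of the drawer's small wooden pull (12 deep x 70 wide x 14 mm high) on the front, 55 mm above the desk; moves with the drawer. Push here or on the front towards the unit's +x
- drawer (a joint): how far the drawer is out, m: 0 fully home, 0.15 its stop; starts 0.07 to 0.095 out, and can be drawn farther by hooking a fingertip behind its front wall (inner face at x = -84 mm in the frame of drawer_in). Slides with about 1 N of friction; over the last 13 mm a spring catch resists with a few N more, and past 6 mm it snaps in and holds the drawer home
- mug: blue ceramic mug, 80 mm across, 95 mm high, a bystander; origin under its centre
- book: green closed book, 110 x 175 x 26 mm, a bystander; origin under its centre
- calculator: grey desk calculator, 150 x 80 x 14 mm, a bystander; origin under its centre

How it is judged:
On the way, in this order (a step that is already met when the one before it is completed fails the run):
1. the drawer is drawn out (value of joint drawer above 0.12 m), for 0.2 s.
2. every marker and rule lies in the open drawer (x of marker1 in the frame of drawer_in between -0.085 and 0.085 m and y of marker1 in the frame of drawer_in between -0.12 and 0.12 m and z of marker1 in the frame of drawer_in between 0 and 0.048 m and angle between marker1's own z axis and vertical between 1.05 and 2.09 rad and x of marker2 in the frame of drawer_in between -0.085 and 0.085 m and y of marker2 in the frame of drawer_in between -0.12 and 0.12 m and z of marker2 in the frame of drawer_in between 0 and 0.048 m and angle between marker2's own z axis and vertical between 1.05 and 2.09 rad and x of marker3 in the frame of drawer_in between -0.085 and 0.085 m and y of marker3 in the frame of drawer_in between -0.12 and 0.12 m and z of marker3 in the frame of drawer_in between 0 and 0.048 m and angle between marker3's own z axis and vertical between 1.05 and 2.09 rad and x of rule1 in the frame of drawer_in between -0.085 and 0.085 m and y of rule1 in the frame of drawer_in between -0.12 and 0.12 m and z of rule1 in the frame of drawer_in between 0 and 0.048 m and angle between rule1's own z axis and vertical between 1.05 and 2.09 rad and x of rule2 in the frame of drawer_in between -0.085 and 0.085 m and y of rule2 in the frame of drawer_in between -0.12 and 0.12 m and z of rule2 in the frame of drawer_in between 0 and 0.048 m and angle between rule2's own z axis and vertical between 1.05 and 2.09 rad and x of rule3 in the frame of drawer_in between -0.085 and 0.085 m and y of rule3 in the frame of drawer_in between -0.12 and 0.12 m and z of rule3 in the frame of drawer_in between 0 and 0.048 m and angle between rule3's own z axis and vertical between 1.05 and 2.09 rad and value of joint drawer above 0.05 m), for 0.2 s.
3. the drawer is pushed home into its catch (value of joint drawer below 0.003 m), for 0.2 s.
At the end, for the whole second after the job is handed in: The drawer is within 3 mm of home; every marker and rule present lies in it, within 30 degrees of flat, its origin within the walls and under 48 mm above the drawer floor; the remote lies flat, buttons up, on the unit with its middle over the top; all at rest (value of joint drawer below 0.003 m and x of marker1 in the frame of drawer_in between -0.085 and 0.085 m and y of marker1 in the frame of drawer_in between -0.12 and 0.12 m and z of marker1 in the frame of drawer_in between 0 and 0.048 m and angle between marker1's own z axis and vertical between 1.05 and 2.09 rad and x of marker2 in the frame of drawer_in between -0.085 and 0.085 m and y of marker2 in the frame of drawer_in between -0.12 and 0.12 m and z of marker2 in the frame of drawer_in between 0 and 0.048 m and angle between marker2's own z axis and vertical between 1.05 and 2.09 rad and x of marker3 in the frame of drawer_in between -0.085 and 0.085 m and y of marker3 in the frame of drawer_in between -0.12 and 0.12 m and z of marker3 in the frame of drawer_in between 0 and 0.048 m and angle between marker3's own z axis and vertical between 1.05 and 2.09 rad and x of rule1 in the frame of drawer_in between -0.085 and 0.085 m and y of rule1 in the frame of drawer_in between -0.12 and 0.12 m and z of rule1 in the frame of drawer_in between 0 and 0.048 m and angle between rule1's own z axis and vertical between 1.05 and 2.09 rad and x of rule2 in the frame of drawer_in between -0.085 and 0.085 m and y of rule2 in the frame of drawer_in between -0.12 and 0.12 m and z of rule2 in the frame of drawer_in between 0 and 0.048 m and angle between rule2's own z axis and vertical between 1.05 and 2.09 rad and x of rule3 in the frame of drawer_in between -0.085 and 0.085 m and y of rule3 in the frame of drawer_in between -0.12 and 0.12 m and z of rule3 in the frame of drawer_in between 0 and 0.048 m and angle between rule3's own z axis and vertical between 1.05 and 2.09 rad and x of remote in the frame of unit_top between -0.11 and 0.11 m and y of remote in the frame of unit_top between -0.13 and 0.13 m and z of remote in the frame of unit_top between -0.005 and 0.01 m and angle between remote's own z axis and vertical below 0.15 rad and linear speed of each of marker1, marker2, marker3, rule1, rule2, rule3, remote below 0.03 m/s); the robot touches nothing.
It fails at once if the mug, the book or the calculator is pushed more than 30 mm (distance of any of mug, book, calculator from where it was at the start of the episode above 0.03 m).
Of marker1, marker2, marker3, rule1, rule2, rule3 only 4 to 6 are there at a start; the rules pass over those that are not, and their reading is None.
At some moment in a run one of remote may be knocked a few centimetres aside while the robot is not near it.
Once in a run the grip may slacken for a moment while it holds something.
It also fails if it takes over 210 s, if anything falls off the work surface, if the arm or the gripper's body presses on something with over 40 N, if the wrist force passes 120 N, or if a joint passes its speed limit or range.

## Working session

There is one attempt and no reset: what is moved stays moved. The work goes in short steps, Python scripts to look and compute and a tool call to move; the robot and the scene stay as the last step left them, time stands still between calls to the robot, and variables do not carry over. Pictures are saved under pics/ and viewed, at most 14 in all, crops included, and the job is handed in when it is done.

```bash
ls; mkdir -p pics; cat > h.py <<'E'
import numpy as np, cv2
from bench import ctrl
def shot(n,f):
    im=ctrl.get_image(n); cv2.imwrite('pics/'+f,im[:,:,::-1]); return im
def cam(n):
    m=ctrl.camera_model(n); f=192/np.tan(np.radians(m['vertical_fov'])/2)
    return m,f,cv2.Rodrigues(np.array(m['rvec'],float))[0],np.array(m['tvec'],float)
def proj(n,P):
    m,f,R,t=cam(n); c=np.atleast_2d(P)@R.T+t; s=c[:,:2]/c[:,2:]
    s=s*(1+m['k1']*(s**2).sum(1,keepdims=True)); return s*f+[m['cx'],m['cy']]
def ray(n,uv):
    m,f,R,t=cam(n); d=(np.atleast_2d(uv)-[m['cx'],m['cy']])/f; s=d.copy()
    for _ in range(20): s=d/(1+m['k1']*(s**2).sum(1,keepdims=True))
    return -R.T@t, np.c_[s,np.ones(len(s))]@R
def at(n,uv,z):
    o,d=ray(n,uv); return o+d*((z-o[2])/d[:,2:])
def tri(a,ua,b,ub):
    oa,da=ray(a,ua);ob,db=ray(b,ub);r=[]
    for p,q in zip(da,db):
        k=np.linalg.lstsq(np.c_[p,-q],ob-oa,rcond=None)[0]; A=oa+p*k[0];B=ob+q*k[1]; r.append([*(A+B)/2,np.linalg.norm(A-B)])
    return np.array(r)
E
python3 - <<'E'
from h import *
a=shot('scene','s0.png');b=shot('top','t0.png')
for n in('scene','top'):
    m=ctrl.camera_model(n);print(n,m,ray(n,[[256,192]]))
print(ctrl.get_state())
E
```

```text
bench.py
pics
scene {'vertical_fov': 54.73044959083173, 'cx': 253.01334181820815, 'cy': 189.54985844269873, 'k1': 0.0056221876099560265, 'rvec': array([ 0.74387221,  2.54212276, -1.2031019 ]), 'tvec': array([ 0.57202486, -0.11284968,  1.41977989])} (array([1.10386888, 0.68226584, 0.8195787 ]), array([[-0.41445037, -0.6463022 , -0.64080637]]))
top {'vertical_fov': 51.42125900427642, 'cx': 252.07312930396486, 'cy': 187.54114655107938, 'k1': -0.01951863814860435, 'rvec': array([ 2.153114  , -2.18157808,  0.11103468]), 'tvec': array([-0.06891667,  0.62910943,  1.43138818])} (array([ 0.47641696, -0.07830257,  1.48872291]), array([[ 0.09239403, -0.0089278 , -0.99579398]]))
{'time': 0.1, 'joint_positions': array([ 1.32108654,  0.32173983, -0.07008134,  1.45156291,  0.02256143,
        1.37078008, -0.05688378]), 'qd': array([ 1.28765182e-04, -4.96539334e-04, -2.38882049e-03, -1.71207446e-03,
        7.82879754e-04,  1.45394819e-03, -5.35076511e-05]), 'joint_torque': array([-8.09826579e-04, -4.92571199e+01, -4.05682744e-01, -3.13401175e+01,
       -6.42431667e-02,  3.95095150e-02,  8.78225228e-05]), 'position': array([ 0.16933015, -0.62704471,  0.22157173]), 'tool_rot': array([-3.11262898e+00, -4.13021724e-01,  4.39106561e-04]), 'ft_force': array([ 0.29784068, -0.04661788, -0.87136455]), 'torque': array([ 0.0329924 , -0.03593385, -0.00150324]), 'grip_force': 0.0, 'grip_width': 0.9979471651306908}
```

View pics/s0.png

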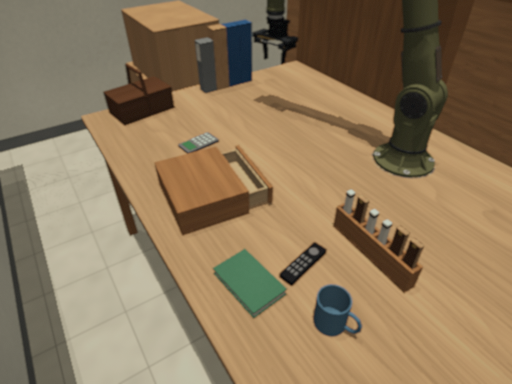

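View pics/t0.png

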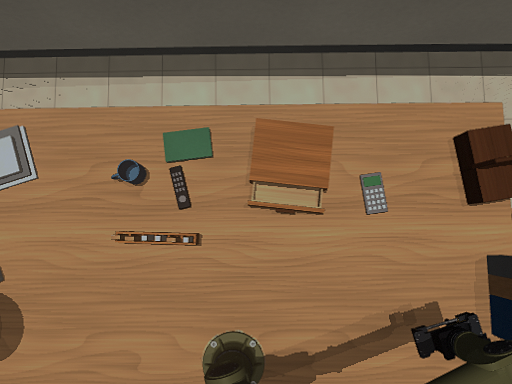

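The scene view shows the pen block at (375,240) with six items, the unit at (200,185), the remote at (303,263), the book at (250,280) and the mug at (333,310). The top view has the block at (157,239), the remote at (180,188), and the drawer front at (286,210). I'll zoom in on both for measurement.

```bash
python3 - <<'E'
import cv2,numpy as np
t=cv2.imread('pics/t0.png');s=cv2.imread('pics/s0.png')
a=cv2.resize(t[110:255,100:350],None,fx=3.2,fy=3.2,interpolation=cv2.INTER_CUBIC)
cv2.imwrite('pics/tc.png',a)
b=cv2.resize(s[140:300,150:430],None,fx=2.8,fy=2.8,interpolation=cv2.INTER_CUBIC)
cv2.imwrite('pics/sc.png',b);print(a.shape,b.shape)
E
```

```text
(464, 800, 3) (448, 784, 3)
```

View pics/tc.png

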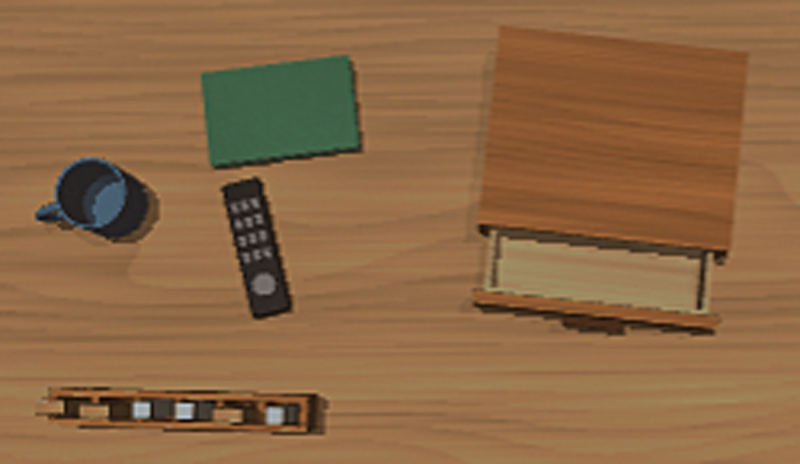

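View pics/sc.png

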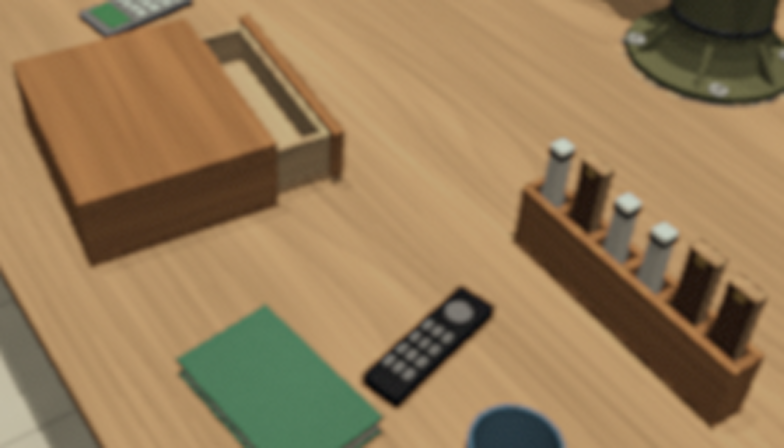

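Top crop: marker tops are at (275,413), (185,411) and (142,409). Rule tops are at (228,414), (94,410) and (55,407). The unit's top corners are at (499,26), (748,52), (726,252) and (479,226). The scene crop shows the same six items with white tops at (562,147), (628,204) and (664,233). Now I'll triangulate.

```bash
python3 - <<'E'
from h import *
np.set_printoptions(precision=4,suppress=True)
T=lambda a:np.array(a)/3.2+[100,110]
S=lambda a:np.array(a)/2.8+[150,140]
def g(n,a,b): print(n);print(tri('top',T(a),'scene',S(b)))
g('items',[(275,413),(228,414),(185,411),(142,409),(94,410),(55,407)],[(562,147),(597,168),(628,204),(664,233),(706,255),(745,293)])
g('unit ++,+-,--,-+',[(499,26),(748,52),(728,252),(479,226)],[(88,197),(15,67),(187,22),(275,150)])
g('front-top outer -+ , --',[(475,291),(719,317)],[(343,135),(247,17)])
g('remote c far+y? ',[(224,186),(260,178),(291,308),(254,318)],[(400,401),(366,380),(462,289),(493,310)])
print('remote c @.02',at('top',T([(257,248)]),.02), at('scene',S([(430,345)]),.02))
g('holder top -x-y.. +x+y? ',[(306,393),(48,388)],[(525,186),(757,352)])
print('book',at('top',T([(202,74),(350,57),(361,151),(213,166)]),.026)); print('mug',at('top',T([(90,193)]),.095)); print('calc',at('top',[(373,193)],.014))
print('remote corners .02',at('top',T([(224,186),(260,178),(291,308),(254,318)]),.02))
E
```

```text
items
[[0.4449 0.1476 0.1443 0.0032]
 [0.445  0.1951 0.151  0.0021]
 [0.4487 0.242  0.1417 0.0013]
 [0.4511 0.2875 0.1422 0.0022]
 [0.4514 0.3338 0.1536 0.0003]
 [0.4541 0.3781 0.1469 0.003 ]]
unit ++,+-,--,-+
[[ 0.8657 -0.0922  0.1015  0.0084]
 [ 0.8381 -0.3727  0.0853  0.0054]
 [ 0.6142 -0.3435  0.0863  0.0012]
 [ 0.649  -0.0697  0.0799  0.0022]]
front-top outer -+ , --
[[ 0.5718 -0.0603  0.0743  0.0108]
 [ 0.5388 -0.3301  0.0754  0.0117]]
remote c far+y? 
[[0.705  0.2315 0.0122 0.0066]
 [0.7147 0.1907 0.0057 0.0072]
 [0.5623 0.1525 0.008  0.0041]
 [0.5529 0.1937 0.0087 0.0006]]
remote c @.02 [[0.6331 0.1888 0.02  ]] [[0.6419 0.2013 0.02  ]]
holder top -x-y.. +x+y? 
[[0.464  0.1246 0.0833 0.0054]
 [0.4693 0.4057 0.1079 0.0181]]
book [[0.8383 0.2535 0.026 ]
 [0.8561 0.08   0.026 ]
 [0.7443 0.0674 0.026 ]
 [0.729  0.2395 0.026 ]]
mug [[0.6888 0.3606 0.095 ]]
calc [[ 0.6037 -0.5264  0.014 ]]
remote corners .02 [[0.7063 0.2278 0.02  ]
 [0.7151 0.1858 0.02  ]
 [0.5631 0.1492 0.02  ]
 [0.5521 0.1918 0.02  ]]
```

```bash
cat >> h.py <<'E'
from scipy.spatial.transform import Rotation as Rt
def go(x,y,z,yaw=None):
    "shift in tool axes to world xyz, and turn so that tool y points along world angle yaw"
    s=ctrl.get_state(); R=Rt.from_rotvec(s['tool_rot']).as_matrix()
    a=np.arctan2(R[1,1],R[0,1]); t=0 if yaw is None else -((yaw-a+np.pi)%(2*np.pi)-np.pi)
    d=R.T@(np.array([x,y,z])-s['position']); print('d',np.round(d,4),'turn %.3f'%t,'yaw %.3f'%a,'t %.1f'%s['time'])
E
python3 - <<'E'
from h import *
from scipy.optimize import least_squares
np.set_printoptions(precision=4,suppress=True)
T=lambda a:np.array(a,float)/3.2+[100,110]
S=lambda a:np.array(a,float)/2.8+[150,140]
ut=T([(499,26),(748,52),(728,252),(479,226)]);us=S([(88,197),(15,67),(187,22),(275,150)])
L=np.array([(.12,.14),(.12,-.14),(-.105,-.14),(-.105,.14)])
def W(p,L,z): c,s=np.cos(p[2]),np.sin(p[2]); return np.c_[L@np.array([[c,s],[-s,c]])+p[:2],np.full(len(L),z)]
for cs in (('top',),('scene',),('top','scene')):
    f=lambda p:np.concatenate([(proj(n,W(p,L,.095))-(ut if n=='top' else us)).ravel() for n in cs])
    r=least_squares(f,[.73,-.22,-.11]);print('unit',cs,r.x,np.abs(r.fun).max())
p=r.x
f=at('top',T([(475,292),(719,318)]),.08)
c,s=np.cos(p[2]),np.sin(p[2]);print('front in unit',(f[:,:2]-p[:2])@np.array([[c,-s],[s,c]]))
print('scene front',(at('scene',S([(343,135),(247,17)]),.08)[:,:2]-p[:2])@np.array([[c,-s],[s,c]]))
z=np.array([.148,.158,.148,.148,.158,.158])
a=T([(275,413),(228,414),(185,411),(142,409),(94,410),(55,407)]);b=S([(562,147),(597,168),(628,204),(664,233),(706,255),(745,293)])
for i in range(6): print(at('top',a[i:i+1],z[i])[0],at('scene',b[i:i+1],z[i])[0])
print('holder',at('top',T([(306,393),(48,388),(50,425),(306,432)]),.083))
go(.6,-.2,.25,-.11)
E
```

```text
unit ('top',) [ 0.7349 -0.2185 -0.1199] 0.7797494417533244
unit ('scene',) [ 0.7353 -0.2115 -0.1195] 3.213148215110891
unit ('top', 'scene') [ 0.7345 -0.216  -0.1194] 3.050300779518409
front in unit [[-0.1769  0.1322]
 [-0.177  -0.1387]]
scene front [[-0.1811  0.1444]
 [-0.1826 -0.1261]]
[0.4461 0.1458 0.148 ] [0.4472 0.1515 0.148 ]
[0.4459 0.1929 0.158 ] [0.451  0.2009 0.158 ]
[0.4493 0.24   0.148 ] [0.4543 0.2465 0.148 ]
[0.4519 0.2851 0.148 ] [0.4557 0.2916 0.148 ]
[0.4516 0.3323 0.158 ] [0.4556 0.3362 0.158 ]
[0.4552 0.3731 0.158 ] [0.4635 0.384  0.158 ]
holder [[0.4659 0.1228 0.083 ]
 [0.4748 0.4067 0.083 ]
 [0.4344 0.4036 0.083 ]
 [0.4236 0.1227 0.083 ]]
d [ 0.5271 -0.3    -0.0279] turn -1.197 yaw -1.307 t 0.1
```

```bash
python3 -c "
from h import *
go(.5975,-.1993,.2,-.12)"
```

```text
d [ 0.5249 -0.3012  0.0221] turn -1.187 yaw -1.307 t 0.1
```
Each row is the pose to reach, at most .05m per row; does the rest carry? "what a row does not reach only later rows make up" So giving one repeated final row works: it approaches at max. I'll repeat rows.

Units first: shifts go in cm and turns go in units of 0.25 rad. So 0.05 m is 5, 0.525 m is 52.5, -1.187 rad is -4.748.

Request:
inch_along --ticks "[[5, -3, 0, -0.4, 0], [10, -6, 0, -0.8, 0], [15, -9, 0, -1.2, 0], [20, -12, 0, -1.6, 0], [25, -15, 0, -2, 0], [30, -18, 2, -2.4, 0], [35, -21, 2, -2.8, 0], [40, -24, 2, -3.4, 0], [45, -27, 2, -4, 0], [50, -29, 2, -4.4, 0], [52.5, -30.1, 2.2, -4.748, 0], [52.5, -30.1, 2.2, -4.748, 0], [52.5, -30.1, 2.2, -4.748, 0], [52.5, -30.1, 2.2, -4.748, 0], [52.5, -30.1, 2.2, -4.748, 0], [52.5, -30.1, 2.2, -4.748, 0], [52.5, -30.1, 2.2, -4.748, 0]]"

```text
refused: ticks: the value is not of type 'string' (schema: type "string"). Nothing was moved.
```

Nothing moved. I misread the format; it is rows one to a line, with the numbers parted by spaces. Resending.

Request:
inch_along --ticks "5 -3 0 -0.4 0\n10 -6 0 -0.8 0\n15 -9 0 -1.2 0\n20 -12 0 -1.6 0\n25 -15 0 -2 0\n30 -18 2 -2.4 0\n35 -21 2 -2.8 0\n40 -24 2 -3.4 0\n45 -27 2 -4 0\n50 -29 2 -4.4 0\n52.5 -30.1 2.2 -4.748 0\n52.5 -30.1 2.2 -4.748 0\n52.5 -30.1 2.2 -4.748 0\n52.5 -30.1 2.2 -4.748 0\n52.5 -30.1 2.2 -4.748 0\n52.5 -30.1 2.2 -4.748 0\n52.5 -30.1 2.2 -4.748 0"

```text
time: 1.8
position: [0.5968, -0.2021, 0.2006]
tool_rot: [2.353, 2.08, -0.002]
ft_force: [-0.6, 0.1, 1.1]
grip_width: 0.004
grip_force: 0.0
```

```bash
python3 -c "
from h import *
go(.5975,-.1993,.045,-.12)"
```

```text
d [0.003  0.0004 0.1556] turn -0.003 yaw -0.123 t 1.8
```

To row units: 0.115 m is 11.5, 0.09 m is 9.

Request:
inch_along --ticks "0 0 3 0 0\n0 0 6 0 0\n0 0 9 0 0\n0 0 11.5 0 0\n0 0 11.5 0 0\n0 0 11.5 0 0"

```text
time: 2.4
position: [0.5975, -0.2009, 0.0861]
tool_rot: [2.352, 2.083, -0.0]
ft_force: [0.3, -0.2, 0.2]
grip_width: 0.005
grip_force: 0.0
```

Request:
inch_along --ticks "0 0 2 0 0\n0 0 3.8 0 0\n0 0 3.8 0 0"

```text
time: 2.7
position: [0.5972, -0.2004, 0.0474]
tool_rot: [-2.351, -2.083, 0.001]
ft_force: [-0.7, 0.4, -0.5]
grip_width: 0.008
grip_force: 0.0
```

```bash
python3 -c "
from h import *
shot('scene','s1.png');im=cv2.imread('pics/s1.png');cv2.imwrite('pics/s1c.png',cv2.resize(im[120:260,140:320],None,fx=3,fy=3))"
```

```text
(no output)
```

View pics/s1c.png

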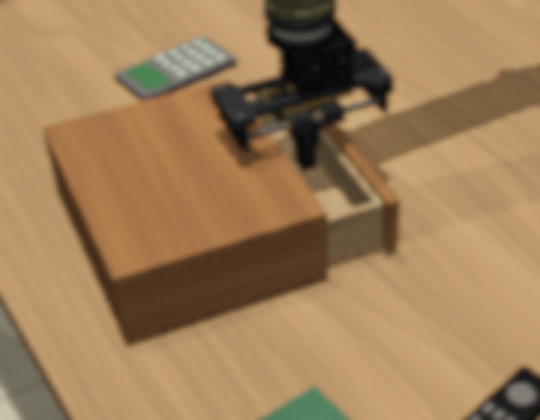

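The fingertips at (305,150) in the crop are inside the drawer, between the front wall and the unit. Next I'll pull.

To row units: -0.08 m is -8, -0.07 m is -7.

Request:
inch_along --ticks "0 -1 0 0 0\n0 -2 0 0 0\n0 -3 0 0 0\n0 -4 0 0 0\n0 -5 0 0 0\n0 -6 0 0 0\n0 -7 0 0 0\n0 -8 0 0 0\n0 -8 0 0 0"

```text
time: 3.65
position: [0.5161, -0.1905, 0.047]
tool_rot: [-2.35, -2.082, 0.003]
ft_force: [0.2, 0.2, 0.2]
grip_width: 0.006
grip_force: 0.0
```

Request:
inch_along --ticks "0 -0.5 0 0 0\n0 -1 0 0 0\n0 -1.2 0 0 0\n0 -1.2 0 0 0"

```text
time: 4.05
position: [0.5059, -0.189, 0.0473]
tool_rot: [-2.35, -2.084, 0.001]
ft_force: [0.5, 0.4, 1.4]
grip_width: 0.004
grip_force: 0.0
```

To row units: -0.008 m is -0.8, -0.004 m is -0.4.

Request:
inch_along --ticks "0 -0.4 0 0 0\n0 -0.8 0 0 0\n0 -0.8 0 0 0"

```text
time: 4.35
position: [0.5008, -0.1882, 0.0482]
tool_rot: [2.347, 2.082, 0.006]
ft_force: [5.1, -0.4, -3.7]
grip_width: 0.005
grip_force: 2.7
```

Request:
inch_along --ticks "0 -0.4 0 0 0\n0 -0.8 0 0 0\n0 -0.8 0 0 0"

```text
time: 4.65
position: [0.5005, -0.188, 0.0502]
tool_rot: [2.337, 2.074, 0.022]
ft_force: [22.3, -2.9, -12.4]
grip_width: 0.003
grip_force: 10.2
```

```bash
python3 -c "
from h import *
a=shot('scene','s2.png');b=shot('top','t2.png')
a=cv2.resize(a[120:260,150:320],(486,400));b=cv2.resize(b[110:235,230:345],(312,340))
o=np.zeros((400,800,3),np.uint8);o[:,:486]=a;o[:340,488:]=b;cv2.imwrite('pics/c2.png',o[:,:,::-1])"
```

```text
(no output)
```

View pics/c2.png

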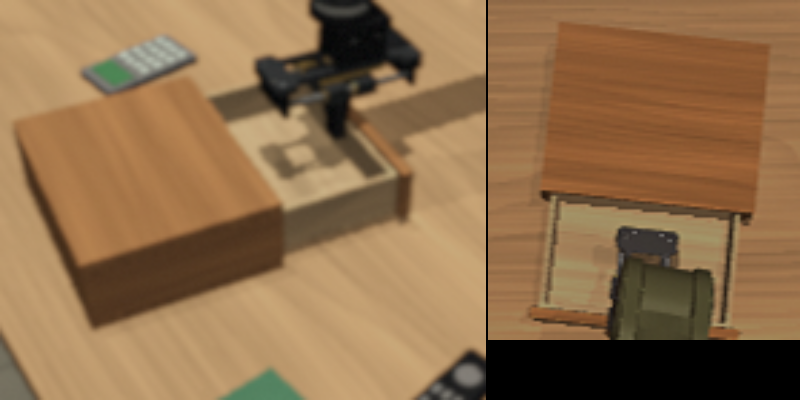

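The drawer is at its stop: 22 N, with the front fully out in both views. I'll back off, rise, and go for marker a, the one at the -y end.

Request:
inch_along --ticks "0 1.5 0 0 0\n0 2 0 0 0\n0 2 -5 0 0\n0 2 -10 0 0\n0 2 -15 0 0\n0 2 -20 0 0\n0 2 -20 0 0"

```text
time: 5.45
position: [0.5135, -0.1902, 0.255]
tool_rot: [2.342, 2.077, 0.007]
ft_force: [0.7, -0.2, -0.6]
grip_width: 0.005
grip_force: 0.0
```

```bash
python3 -c "
from h import *
go(.4475,.148,.25,-.035)"
```

```text
d [ 0.3279 -0.106   0.0025] turn -0.085 yaw -0.120 t 5.5
```

To row units: 0.328 m is 32.8, 0.3 m is 30, -0.085 rad is -0.34.

Request:
inch_along --ticks "4.5 -1.5 0 0 1\n9 -3 0 0 1\n13.5 -4.5 0 0 1\n18 -6 0 -0.2 1\n22.5 -7.5 0 -0.34 1\n27 -9 0 -0.34 1\n30 -10 0 -0.34 1\n32.8 -10.6 0 -0.34 1\n32.8 -10.6 0 -0.34 1\n32.8 -10.6 0 -0.34 1" --force 30

```text
time: 6.45
position: [0.4437, 0.1486, 0.2468]
tool_rot: [-2.258, -2.184, 0.003]
ft_force: [-0.3, -0.1, -0.2]
grip_width: 0.833
grip_force: 0.0
```

```bash
python3 -c "
from h import *
go(.4475,.148,.105,-.035)"
```

```text
d [-0.0003  0.004   0.1418] turn 0.001 yaw -0.034 t 6.5
```

To row units: 0.141 m is 14.1, 0.11 m is 11.

Request:
inch_along --ticks "0 0.4 3 0 1\n0 0.4 7 0 1\n0 0.4 11 0 1\n0 0.4 14.1 0 1\n0 0.4 14.1 0 1\n0 0.4 14.1 0 1" --force 30

```text
time: 7.05
position: [0.4484, 0.1476, 0.1066]
tool_rot: [-2.261, -2.18, 0.002]
ft_force: [0.3, -0.7, 0.6]
grip_width: 0.993
grip_force: 0.0
```

Request:
inch_along --ticks "0 0 0 0 0\n0 0 0 0 0\n0 0 0 0 0\n0 0 0 0 0\n0 0 0 0 0\n0 0 0 0 0\n0 0 0 0 0\n0 0 0 0 0\n0 0 0 0 0\n0 0 0 0 0" --force 30

```text
time: 8.05
position: [0.4484, 0.1487, 0.1065]
tool_rot: [-2.26, -2.182, 0.0]
ft_force: [0.7, -0.1, -0.0]
grip_width: 0.206
grip_force: 30.0
```

```bash
cat >> h.py <<'E'
def god(x,y,z): go(.5727+.9928*x+.1195*y,-.1968-.1195*x+.9928*y,z,-.12)
E
```

Request:
inch_along --ticks "0 0 -3 0 0\n0 0 -6 0 0\n0 0 -10 0 0\n0 0 -14 0 0\n0 0 -16 0 0\n0 0 -16 0 0"

```text
time: 8.65
position: [0.4502, 0.1493, 0.2696]
tool_rot: [2.257, 2.179, 0.007]
ft_force: [-0.3, 0.4, -0.5]
grip_width: 0.203
grip_force: 30.0
```

```bash
python3 -c "
from h import *
god(-.055,-.09,.25)"
```

```text
d [-0.4267  0.072   0.0199] turn 0.085 yaw -0.035 t 8.7
```

To row units: -0.27 m is -27, -0.427 m is -42.7, 0.085 rad is 0.34.

Request:
inch_along --ticks "-4.5 1 0 0 0\n-9 1.5 0 0 0\n-13.5 2 0 0.12 0\n-18 3 0 0.2 0\n-22.5 4 0 0.34 0\n-27 5 0 0.34 0\n-31.5 5.5 0 0.34 0\n-36 6 0 0.34 0\n-40 7 0 0.34 0\n-42.7 7.2 0 0.34 0\n-42.7 7.2 0 0.34 0\n-42.7 7.2 0 0.34 0\n-42.7 7.2 5 0.34 0\n-42.7 7.2 9 0.34 0\n-42.7 7.2 12 0.34 0\n-42.7 7.2 12 0.34 0"

```text
time: 10.25
position: [0.5024, -0.2769, 0.1417]
tool_rot: [-2.341, -2.081, 0.004]
ft_force: [-0.9, 0.6, -0.9]
grip_width: 0.208
grip_force: 30.0
```

```bash
python3 -c "
from h import *
god(-.055,-.09,.122)"
```

```text
d [-0.0022  0.0054  0.0196] turn 0.003 yaw -0.117 t 10.2
```

To row units: 0.023 m is 2.3, 0.019 m is 1.9.

Request:
inch_along --ticks "0 0.5 1 0 0\n0 0.5 1.9 0 0\n0 0.5 2.3 0 0\n0 0.5 2.3 0 0" --force 30

```text
time: 10.65
position: [0.5106, -0.2811, 0.1237]
tool_rot: [2.35, 2.084, -0.0]
ft_force: [1.0, 0.4, 0.0]
grip_width: 0.205
grip_force: 30.0
```

Request:
inch_along --ticks "0 0 0 0 0\n0 0 0 0 0\n1.5 0 0.1 0 0\n3 0 0.3 0 0\n4.5 0 0.8 0 0\n5.9 0 1.3 0 0\n7.2 0 2.1 0 0\n8.5 0 3 0 0\n9.5 0 4.1 0 0\n10.5 0 5.2 0 0\n10.5 0 5.2 0 0" --force 4

```text
time: 11.75
position: [0.522, -0.1743, 0.0694]
tool_rot: [-2.345, -2.086, 0.001]
ft_force: [-1.1, 0.6, -0.6]
grip_width: 0.205
grip_force: 4.0
```

```bash
python3 -c "
from h import *
a=shot('scene','s3.png')
a=cv2.resize(a[120:260,150:320],(486,400));cv2.imwrite('pics/c3.png',a[:,:,::-1])"
```

```text
(no output)
```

View pics/c3.png

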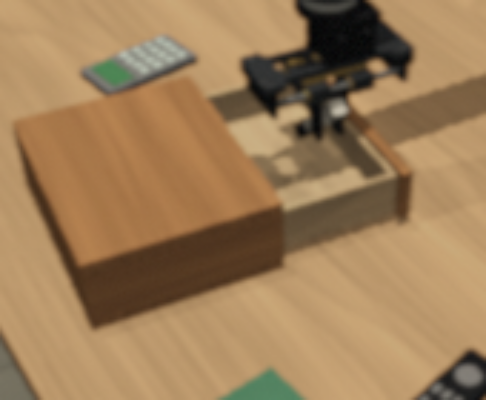

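The white end of the marker, at (338,110), is tilted toward +y in the grip, so pivoting in the hand works. I'll tilt a little more and release.

Request:
inch_along --ticks "0.6 0 1 0 0\n1 0 1.8 0 0\n1 0 1.8 0 0\n1 0 1.8 0 0.4\n1 0 1.8 0 0.4\n1 0 1.8 0 0.4\n1 0 1.8 0 0.4\n1 0 -2 0 0.4\n1 0 -7 0 0.4\n1 0 -12 0 0.5\n1 0 -17 0 1\n1 0 -20 0 1\n1 0 -20 0 1"

```text
time: 13.1
position: [0.5268, -0.1676, 0.2773]
tool_rot: [2.344, 2.078, 0.006]
ft_force: [0.5, 0.0, -0.5]
grip_width: 0.678
grip_force: 0.0
```

```bash
python3 -c "
from h import *
a=shot('scene','s4.png')
a=cv2.resize(a[120:260,150:320],(486,400));cv2.imwrite('pics/c4.png',a[:,:,::-1])
go(.4465,.195,.25,-.035)"
```

```text
d [ 0.3503 -0.122   0.023 ] turn -0.085 yaw -0.120 t 13.2
```

View pics/c4.png

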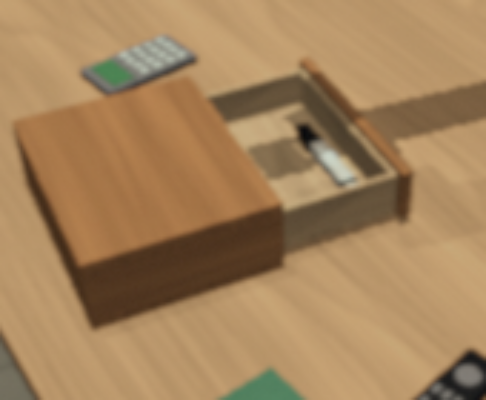

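Marker a lies flat along the front wall, cap at (305,130) and white end at (350,178). Next is the rule at y=0.195.

To row units: 0.35 m is 35, 0.315 m is 31.5, -0.085 rad is -0.34.

Request:
inch_along --ticks "4.5 -1.5 0 0 1\n9 -3 0 0 1\n13.5 -4.5 0 0 1\n18 -6 0 -0.2 1\n22.5 -7.5 0 -0.34 1\n27 -9 0 -0.34 1\n31.5 -11 0 -0.34 1\n35 -12.2 2 -0.34 1\n35 -12.2 2 -0.34 1\n35 -12.2 2 -0.34 1" --force 30

```text
time: 14.15
position: [0.4437, 0.195, 0.2498]
tool_rot: [-2.257, -2.184, 0.005]
ft_force: [-0.4, -0.3, -0.7]
grip_width: 0.999
grip_force: 0.0
```

```bash
python3 -c "
from h import *
go(.4475,.195,.105,-.035)"
```

```text
d [0.0003 0.0042 0.1448] turn 0.002 yaw -0.033 t 14.2
```

Request:
inch_along --ticks "0 0.4 4 0 1\n0 0.4 8 0 1\n0 0.4 12 0 1\n0 0.4 14.4 0 1\n0 0.4 14.4 0 1\n0 0.4 14.4 0 0\n0 0.4 14.4 0 0\n0 0.4 14.4 0 0\n0 0.4 14.4 0 0\n0 0.4 14.4 0 0\n0 0.4 14.4 0 0\n0 0.4 14.4 0 0\n0 0.4 14.4 0 0\n0 0.4 14.4 0 0\n0 0.4 14.4 0 0" --force 30

```text
time: 15.65
position: [0.4489, 0.195, 0.1075]
tool_rot: [-2.26, -2.182, 0.0]
ft_force: [0.6, 0.4, -0.0]
grip_width: 0.171
grip_force: 0.0
```

Request:
inch_along --ticks "0 0 -3 0 0\n0 0 -7 0 0\n0 0 -11 0 0\n0 0 -15 0 0\n0 0 -17 0 0\n0 0 -17 0 0"

```text
time: 16.25
position: [0.4505, 0.1958, 0.2804]
tool_rot: [2.258, 2.18, 0.007]
ft_force: [0.4, -0.1, -1.0]
grip_width: 0.156
grip_force: 30.0
```

```bash
python3 -c "
from h import *
god(-.033,-.09,.25)"
```

```text
d [-0.4749  0.0952  0.0306] turn 0.085 yaw -0.035 t 16.2
```

To row units: -0.09 m is -9, 0.09 m is 9, 0.03 rad is 0.12.

Request:
inch_along --ticks "-4.5 1 0 0 0\n-9 2 0 0 0\n-13.5 3 0 0.12 0\n-18 4 0 0.2 0\n-22.5 5 0 0.34 0\n-27 6 0 0.34 0\n-31.5 7 0 0.34 0\n-36 8 0 0.34 0\n-40.5 9 0 0.34 0\n-45 9.5 0 0.34 0\n-47.5 9.9 0 0.34 0\n-47.5 9.9 0 0.34 0\n-47.5 9.9 0 0.34 0\n-47.5 9.9 5 0.34 0\n-47.5 9.9 9 0.34 0\n-47.5 9.9 12 0.34 0\n-47.5 9.9 12 0.34 0"

```text
time: 17.95
position: [0.5282, -0.2796, 0.1524]
tool_rot: [-2.34, -2.081, 0.004]
ft_force: [-0.4, 0.6, -0.4]
grip_width: 0.159
grip_force: 30.0
```

```bash
python3 -c "
from h import *
god(-.033,-.09,.122)"
```

```text
d [-0.0027  0.0016  0.0303] turn 0.003 yaw -0.117 t 17.9
```

Request:
inch_along --ticks "0 0 1 0 0\n0 0 1.8 0 0\n0 0 2.2 0 0\n0 0 2.2 0 0" --force 30

```text
time: 18.35
position: [0.5315, -0.2832, 0.1358]
tool_rot: [2.35, 2.084, 0.0]
ft_force: [-0.8, 0.0, -1.8]
grip_width: 0.162
grip_force: 30.0
```

Request:
inch_along --ticks "0 0 0.4 0 0\n0 0 0.8 0 0\n0 0 0.8 0 0" --force 30

```text
time: 18.65
position: [0.531, -0.2832, 0.127]
tool_rot: [-2.35, -2.084, 0.001]
ft_force: [0.6, -0.0, -1.3]
grip_width: 0.158
grip_force: 30.0
```

To row units: 0.119 m is 11.9, 0.108 m is 10.8.

Request:
inch_along --ticks "0 0 0.3 0 0\n0 0 0.4 0 0\n1.5 0 0.4 0 0\n3 0 0.4 0 0\n4.5 0 0.8 0 0\n6 0 1.2 0 0\n7.3 0 1.9 0 0\n8.6 0 2.7 0 0\n9.7 0 3.8 0 0\n10.8 0 4.9 0 0\n11.9 0 6.5 0 0\n11.9 0 6.5 0 0\n11.9 0 6.5 0 0" --force 4

```text
time: 19.95
position: [0.545, -0.1646, 0.062]
tool_rot: [-2.349, -2.085, 0.002]
ft_force: [0.5, -1.2, -0.5]
grip_width: 0.16
grip_force: 4.0
```

```bash
python3 -c "
from h import *
a=shot('scene','s5.png')
a=cv2.resize(a[120:260,150:320],(486,400));cv2.imwrite('pics/c5.png',a[:,:,::-1])"
```

```text
(no output)
```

View pics/c5.png

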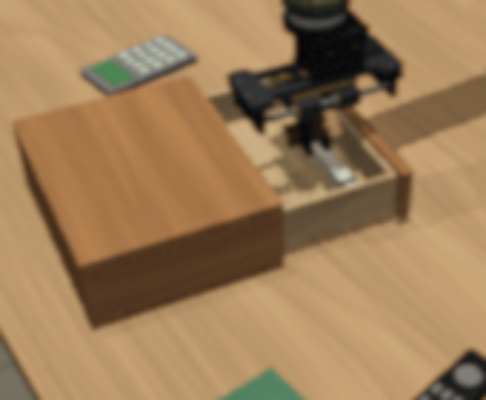

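The rule is between the fingers at (318,130), tilted like the marker. Releasing it and going for the next marker.

Request:
inch_along --ticks "0 0 0 0 0.35\n0 0 0 0 0.35\n0 0 0 0 0.35\n0 0 0 0 0.35\n0 0 -3 0 0.35\n0 0 -8 0 0.4\n0 0 -13 0 0.5\n0 0 -18 0 0.6\n0 0 -22 0 0.6\n0 0 -22 0 0.6"

```text
time: 21.0
position: [0.5487, -0.1655, 0.2896]
tool_rot: [2.343, 2.077, 0.008]
ft_force: [1.1, 0.5, -0.3]
grip_width: 0.584
grip_force: 0.0
```

```bash
python3 -c "
from h import *
a=shot('scene','s6.png')
a=cv2.resize(a[120:260,150:320],(486,400));cv2.imwrite('pics/c6.png',a[:,:,::-1])
go(.4555,.2415,.26,-.035)"
```

```text
d [ 0.393  -0.14    0.0245] turn -0.085 yaw -0.120 t 21.1
```

View pics/c6.png

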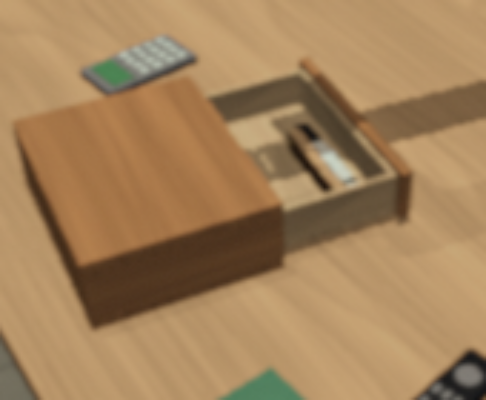

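The rule lies on its edge beside marker a, along (300,135)-(328,185). Continuing with marker b.

Units first: shifts go in cm and turns go in units of 0.25 rad. So 0.393 m is 39.3, 0.36 m is 36, -0.085 rad is -0.34.

Request:
inch_along --ticks "4.5 -1.5 0 0 0.6\n9 -3 0 0 0.6\n13.5 -4.5 0 0 0.6\n18 -6 0 -0.2 0.6\n22.5 -7.5 0 -0.34 0.6\n27 -9 0 -0.34 0.6\n31.5 -11 0 -0.34 0.6\n36 -12.5 2 -0.34 0.6\n39.3 -14 2.2 -0.34 0.6\n39.3 -14 2.2 -0.34 0.6\n39.3 -14 2.2 -0.34 0.6" --force 30

```text
time: 22.15
position: [0.4526, 0.2421, 0.2592]
tool_rot: [-2.257, -2.185, 0.004]
ft_force: [1.1, -0.2, -0.6]
grip_width: 0.597
grip_force: 0.0
```

```bash
python3 -c "
from h import *
go(.451,.2415,.105,-.035)"
```

```text
d [-0.0004 -0.0013  0.1542] turn 0.002 yaw -0.033 t 22.1
```

To row units: -0.003 m is -0.3, 0.153 m is 15.3.

Request:
inch_along --ticks "0 -0.3 4 0 0.6\n0 -0.3 8 0 0.6\n0 -0.3 12 0 0.6\n0 -0.3 15.3 0 0.6\n0 -0.3 15.3 0 0.6\n0 -0.3 15.3 0 0\n0 -0.3 15.3 0 0\n0 -0.3 15.3 0 0\n0 -0.3 15.3 0 0\n0 -0.3 15.3 0 0\n0 -0.3 15.3 0 0\n0 -0.3 15.3 0 0\n0 -0.3 15.3 0 0" --force 30

```text
time: 23.45
position: [0.4511, 0.2421, 0.1082]
tool_rot: [2.259, 2.182, 0.001]
ft_force: [-0.8, 0.1, 5.6]
grip_width: 0.2
grip_force: 30.0
```

Request:
inch_along --ticks "0 0 -3 0 0\n0 0 -7 0 0\n0 0 -11 0 0\n0 0 -15 0 0\n0 0 -17 0 0\n0 0 -17 0 0"

```text
time: 24.05
position: [0.4519, 0.2429, 0.2803]
tool_rot: [2.258, 2.181, 0.007]
ft_force: [-0.3, -1.2, -0.9]
grip_width: 0.202
grip_force: 30.0
```

```bash
python3 -c "
from h import *
god(-.010,-.09,.15)"
```

```text
d [-0.5243  0.1179  0.13  ] turn 0.085 yaw -0.035 t 24.1
```

To row units: -0.526 m is -52.6, -0.49 m is -49, 0.085 rad is 0.34.

Request:
inch_along --ticks "-4.5 1 0 0 0\n-9 2 0 0 0\n-13.5 3 0 0.12 0\n-18 4 0 0.2 0\n-22.5 5 0 0.34 0\n-27 6 0 0.34 0\n-31.5 7 0 0.34 0\n-36 8 0 0.34 0\n-40.5 9 0 0.34 0\n-45 10 0 0.34 0\n-49 11 0 0.34 0\n-52.6 12 0 0.34 0\n-52.6 12 0 0.34 0\n-52.6 12 0 0.34 0\n-52.6 12 5 0.34 0\n-52.6 12 9 0.34 0\n-52.6 12 12.5 0.34 0\n-52.6 12 12.5 0.34 0\n-52.6 12 12.5 0.34 0"

```text
time: 25.95
position: [0.5523, -0.2863, 0.1528]
tool_rot: [-2.348, -2.086, -0.0]
ft_force: [0.6, -0.3, -0.2]
grip_width: 0.207
grip_force: 30.0
```

```bash
python3 -c "
from h import *
god(-.010,-.09,.123)"
```

```text
d [ 0.0013 -0.0004  0.0298] turn 0.002 yaw -0.118 t 25.9
```

Same marker tilt as before, released a little higher.

To row units: 0.031 m is 3.1, 0.025 m is 2.5.

Request:
inch_along --ticks "0 0 1.5 0 0\n0 0 2.5 0 0\n0 0 3.1 0 0\n0 0 3.1 0 0" --force 30

```text
time: 26.35
position: [0.5524, -0.2881, 0.1217]
tool_rot: [2.35, 2.084, 0.0]
ft_force: [-1.0, 0.2, -0.5]
grip_width: 0.204
grip_force: 30.0
```

Request:
inch_along --ticks "0 0 0 0 0\n0 0 0 0 0\n1.5 0 0.1 0 0\n3 0 0.3 0 0\n4.5 0 0.8 0 0\n5.9 0 1.3 0 0\n7.2 0 2.1 0 0\n8.5 0 3 0 0\n9.5 0 4.1 0 0\n10.5 0 5.2 0 0\n10.9 0 5.8 0 0\n10.9 0 5.8 0 0\n10.9 0 5.8 0 0" --force 4

```text
time: 27.65
position: [0.565, -0.1804, 0.0632]
tool_rot: [-2.351, -2.083, 0.001]
ft_force: [-0.4, 0.2, 0.7]
grip_width: 0.207
grip_force: 4.0
```

Request:
inch_along --ticks "0 0 0 0 0.4\n0 0 0 0 0.4\n0 0 0 0 0.4\n0 0 0 0 0.4\n0 0 -3 0 0.4\n0 0 -8 0 0.4\n0 0 -13 0 0.5\n0 0 -18 0 0.6\n0 0 -22 0 0.6\n0 0 -22 0 0.6"

```text
time: 28.65
position: [0.5683, -0.1801, 0.2909]
tool_rot: [2.343, 2.077, 0.009]
ft_force: [0.4, -0.1, 0.2]
grip_width: 0.584
grip_force: 0.0
```

```bash
python3 -c "
from h import *
go(.4565,.287,.26,-.035)"
```

```text
d [ 0.4504 -0.1672  0.0276] turn -0.085 yaw -0.120 t 28.6
```

To row units: 0.45 m is 45, 0.405 m is 40.5, -0.085 rad is -0.34.

Request:
inch_along --ticks "4.5 -1.5 0 0 0.6\n9 -3 0 0 0.6\n13.5 -4.5 0 0 0.6\n18 -6 0 -0.2 0.6\n22.5 -7.5 0 -0.34 0.6\n27 -9 0 -0.34 0.6\n31.5 -11 0 -0.34 0.6\n36 -13 2 -0.34 0.6\n40.5 -15 2.2 -0.34 0.6\n45 -16.8 2.2 -0.34 0.6\n45 -16.8 2.2 -0.34 0.6\n45 -16.8 2.2 -0.34 0.6\n45 -16.8 2.2 -0.34 0.6" --force 30

```text
time: 29.95
position: [0.4529, 0.2856, 0.261]
tool_rot: [2.262, 2.18, -0.002]
ft_force: [0.9, -0.7, 0.3]
grip_width: 0.601
grip_force: 0.0
```

```bash
python3 -c "
from h import *
go(.4535,.287,.105,-.035)
a=shot('scene','s7.png')
a=cv2.resize(a[120:300,150:430],(784,504));cv2.imwrite('pics/c7.png',a[:,:,::-1])"
```

```text
d [0.0016 0.0006 0.156 ] turn -0.002 yaw -0.037 t 29.9
```

View pics/c7.png

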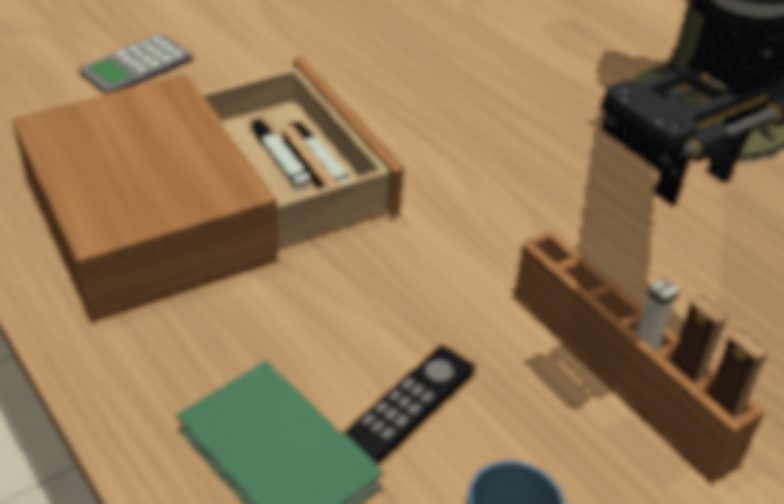

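Three items lie neatly in the drawer at (325,150), (308,155) and (285,155). Marker c at (660,315) and two rules at (697,340) and (738,375) are still in the block. The remote has been nudged to about (412,400), next to the book, so I'll re-measure it later.

Request:
inch_along --ticks "0.1 0 4 0 0.6\n0.1 0 8 0 0.6\n0.1 0 12 0 0.6\n0.1 0 15.5 0 0.6\n0.1 0 15.5 0 0.6\n0.1 0 15.5 0 0\n0.1 0 15.5 0 0\n0.1 0 15.5 0 0\n0.1 0 15.5 0 0\n0.1 0 15.5 0 0\n0.1 0 15.5 0 0\n0.1 0 15.5 0 0\n0.1 0 15.5 0 0" --force 30

```text
time: 31.3
position: [0.4527, 0.2884, 0.1072]
tool_rot: [2.26, 2.182, 0.001]
ft_force: [-0.8, -0.0, 6.2]
grip_width: 0.204
grip_force: 30.0
```

Request:
inch_along --ticks "0 0 -3 0 0\n0 0 -7 0 0\n0 0 -11 0 0\n0 0 -15 0 0\n0 0 -17 0 0\n0 0 -17 0 0\n0 0 -17 0 0"

```text
time: 32.0
position: [0.452, 0.2879, 0.2757]
tool_rot: [-2.26, -2.182, 0.002]
ft_force: [-0.1, 0.4, -0.7]
grip_width: 0.206
grip_force: 30.0
```

```bash
python3 -c "
from h import *
god(.012,-.09,.15)"
```

```text
d [-0.5708  0.142   0.126 ] turn 0.085 yaw -0.035 t 32.0
```

To row units: -0.572 m is -57.2, -0.54 m is -54, 0.085 rad is 0.34.

Request:
inch_along --ticks "-4.5 1 0 0 0\n-9 2 0 0 0\n-13.5 3 0 0.12 0\n-18 4 0 0.2 0\n-22.5 5 0 0.34 0\n-27 6 0 0.34 0\n-31.5 7 0 0.34 0\n-36 8 0 0.34 0\n-40.5 9 0 0.34 0\n-45 10.5 0 0.34 0\n-49.5 12 0 0.34 0\n-54 13.5 0 0.34 0\n-57.2 14.2 0 0.34 0\n-57.2 14.2 0 0.34 0\n-57.2 14.2 3 0.34 0\n-57.2 14.2 7 0.34 0\n-57.2 14.2 11 0.34 0\n-57.2 14.2 12.5 0.34 0\n-57.2 14.2 12.5 0.34 0\n-57.2 14.2 12.5 0.34 0"

```text
time: 34.0
position: [0.5748, -0.2883, 0.1525]
tool_rot: [2.35, 2.084, 0.001]
ft_force: [-0.2, 0.3, -0.2]
grip_width: 0.206
grip_force: 30.0
```

```bash
python3 -c "
from h import *
god(.012,-.09,.122)"
```

```text
d [ 0.0006 -0.001   0.0305] turn 0.000 yaw -0.120 t 34.0
```

Request:
inch_along --ticks "0 0 1.5 0 0\n0 0 2.5 0 0\n0 0 3.1 0 0\n0 0 3.1 0 0" --force 30

```text
time: 34.4
position: [0.5744, -0.2885, 0.1206]
tool_rot: [2.35, 2.084, 0.0]
ft_force: [0.1, 0.5, 0.2]
grip_width: 0.204
grip_force: 30.0
```

Request:
inch_along --ticks "0 0 0 0 0\n0 0 0 0 0\n1.5 0 0.1 0 0\n3 0 0.3 0 0\n4.5 0 0.8 0 0\n5.9 0 1.3 0 0\n7.2 0 2.1 0 0\n8.5 0 3 0 0\n9.5 0 4.1 0 0\n10.5 0 5.2 0 0\n10.9 0 5.8 0 0\n10.9 0 5.8 0 0\n10.9 0 5.8 0 0" --force 4

```text
time: 35.7
position: [0.5871, -0.1809, 0.0623]
tool_rot: [-2.351, -2.083, 0.001]
ft_force: [-0.3, -0.0, -0.3]
grip_width: 0.201
grip_force: 4.0
```

Request:
inch_along --ticks "0 0 0 0 0.4\n0 0 0 0 0.4\n0 0 0 0 0.4\n0 0 0 0 0.4\n0 0 -3 0 0.4\n0 0 -8 0 0.4\n0 0 -13 0 0.5\n0 0 -18 0 0.6\n0 0 -22 0 0.6\n0 0 -22 0 0.6"

```text
time: 36.7
position: [0.5903, -0.1805, 0.2901]
tool_rot: [2.343, 2.077, 0.009]
ft_force: [1.1, -0.3, -0.2]
grip_width: 0.583
grip_force: 0.0
```

```bash
python3 -c "
from h import *
go(.4555,.3335,.26,-.035)"
```

```text
d [ 0.4943 -0.1957  0.0265] turn -0.085 yaw -0.120 t 36.7
```

To row units: 0.495 m is 49.5, 0.45 m is 45, -0.085 rad is -0.34.

Request:
inch_along --ticks "4.5 -1.8 0 0 0.6\n9 -3.6 0 0 0.6\n13.5 -5.4 0 0 0.6\n18 -7 0 -0.2 0.6\n22.5 -9 0 -0.34 0.6\n27 -10.5 0 -0.34 0.6\n31.5 -12.5 0 -0.34 0.6\n36 -14 2 -0.34 0.6\n40.5 -16 2.2 -0.34 0.6\n45 -17.8 2.2 -0.34 0.6\n49.5 -19.8 2.2 -0.34 0.6\n49.5 -19.8 2.2 -0.34 0.6\n49.5 -19.8 2.2 -0.34 0.6\n49.5 -19.8 2.2 -0.34 0.6" --force 30

```text
time: 38.1
position: [0.4507, 0.3333, 0.2599]
tool_rot: [2.261, 2.18, -0.002]
ft_force: [0.6, -0.8, -1.0]
grip_width: 0.6
grip_force: 0.0
```

```bash
python3 -c "
from h import *
go(.453,.334,.106,-.035)"
```

```text
d [0.001  0.0023 0.1539] turn -0.002 yaw -0.037 t 38.1
```

Request:
inch_along --ticks "0.1 0.2 4 0 0.6\n0.1 0.2 8 0 0.6\n0.1 0.2 12 0 0.6\n0.1 0.2 15.3 0 0.6\n0.1 0.2 15.3 0 0.6\n0.1 0.2 15.3 0 0\n0.1 0.2 15.3 0 0\n0.1 0.2 15.3 0 0\n0.1 0.2 15.3 0 0\n0.1 0.2 15.3 0 0\n0.1 0.2 15.3 0 0\n0.1 0.2 15.3 0 0\n0.1 0.2 15.3 0 0" --force 30

```text
time: 39.4
position: [0.4521, 0.336, 0.108]
tool_rot: [2.26, 2.182, 0.001]
ft_force: [-1.2, -0.3, 4.0]
grip_width: 0.154
grip_force: 30.0
```

Request:
inch_along --ticks "0 0 -3 0 0\n0 0 -7 0 0\n0 0 -11 0 0\n0 0 -15 0 0\n0 0 -17 0 0\n0 0 -17 0 0\n0 0 -17 0 0"

```text
time: 40.1
position: [0.4517, 0.3356, 0.2767]
tool_rot: [2.26, 2.182, -0.001]
ft_force: [-0.4, -0.1, -1.1]
grip_width: 0.161
grip_force: 30.0
```

```bash
python3 -c "
from h import *
god(.032,-.09,.155)"
```

```text
d [-0.6201  0.1638  0.122 ] turn 0.085 yaw -0.035 t 40.1
```

To row units: 0.095 m is 9.5, 0.06 m is 6, 0.085 rad is 0.34.

Request:
inch_along --ticks "-4.5 1 0 0 0\n-9 2 0 0 0\n-13.5 3 0 0.12 0\n-18 4 0 0.2 0\n-22.5 5 0 0.34 0\n-27 6 0 0.34 0\n-31.5 7 0 0.34 0\n-36 8 0 0.34 0\n-40.5 9.5 0 0.34 0\n-45 11 0 0.34 0\n-49.5 12.5 0 0.34 0\n-54 14 0 0.34 0\n-58.5 15 0 0.34 0\n-62 16.1 0 0.34 0\n-62 16.1 1 0.34 0\n-62 16.1 5 0.34 0\n-62 16.1 9 0.34 0\n-62 16.1 12.2 0.34 0\n-62 16.1 12.2 0.34 0\n-62 16.1 12.2 0.34 0"

```text
time: 42.1
position: [0.5905, -0.2885, 0.1544]
tool_rot: [-2.348, -2.083, 0.001]
ft_force: [0.2, -0.1, 1.0]
grip_width: 0.157
grip_force: 30.0
```

```bash
python3 -c "
from h import *
god(.029,-.09,.121)"
```

```text
d [-0.0011  0.0005  0.0334] turn 0.001 yaw -0.119 t 42.1
```

To row units: 0.034 m is 3.4, 0.025 m is 2.5.

Request:
inch_along --ticks "0 0 1.5 0 0\n0 0 2.5 0 0\n0 0 3.4 0 0\n0 0 3.4 0 0" --force 30

```text
time: 42.5
position: [0.5914, -0.2895, 0.1214]
tool_rot: [2.35, 2.084, 0.0]
ft_force: [0.1, -0.2, -1.1]
grip_width: 0.155
grip_force: 30.0
```

Request:
inch_along --ticks "0 0 0 0 0\n0 0 0 0 0\n1.5 0 0 0 0\n3 0 0.1 0 0\n4.5 0 0.4 0 0\n6 0 0.9 0 0\n7.3 0 1.6 0 0\n8.6 0 2.4 0 0\n9.7 0 3.5 0 0\n10.8 0 4.6 0 0\n11.6 0 5.8 0 0\n11.6 0 5.8 0 0\n11.6 0 5.8 0 0" --force 4

```text
time: 43.8
position: [0.6037, -0.1752, 0.062]
tool_rot: [-2.35, -2.082, 0.004]
ft_force: [-0.5, -0.4, -0.4]
grip_width: 0.162
grip_force: 4.0
```

Request:
inch_along --ticks "0 0 0 0 0.28\n0 0 0 0 0.28\n0 0 0 0 0.28\n0 0 0 0 0.28\n0 0 -3 0 0.28\n0 0 -8 0 0.3\n0 0 -13 0 0.5\n0 0 -18 0 0.6\n0 0 -22 0 0.6\n0 0 -22 0 0.6"

```text
time: 44.8
position: [0.6081, -0.1745, 0.2913]
tool_rot: [2.343, 2.077, 0.01]
ft_force: [0.1, 0.2, 0.3]
grip_width: 0.557
grip_force: 0.0
```

```bash
python3 -c "
from h import *
go(.457,.378,.26,-.035)"
```

```text
d [ 0.5305 -0.2166  0.0274] turn -0.085 yaw -0.120 t 44.8
```

Request:
inch_along --ticks "4.5 -1.8 0 0 0.6\n9 -3.6 0 0 0.6\n13.5 -5.4 0 0 0.6\n18 -7 0 -0.2 0.6\n22.5 -9 0 -0.34 0.6\n27 -10.5 0 -0.34 0.6\n31.5 -12.5 0 -0.34 0.6\n36 -14 2 -0.34 0.6\n40.5 -16 2.2 -0.34 0.6\n45 -18 2.2 -0.34 0.6\n49.5 -20 2.2 -0.34 0.6\n53 -21.7 2.2 -0.34 0.6\n53 -21.7 2.2 -0.34 0.6\n53 -21.7 2.2 -0.34 0.6\n53 -21.7 2.2 -0.34 0.6" --force 30

```text
time: 46.3
position: [0.454, 0.3763, 0.2609]
tool_rot: [2.261, 2.179, -0.002]
ft_force: [-0.5, -0.5, -0.2]
grip_width: 0.6
grip_force: 0.0
```

```bash
python3 -c "
from h import *
a=shot('scene','s8.png')
a=cv2.resize(a[120:300,150:430],(784,504));cv2.imwrite('pics/c8.png',a[:,:,::-1])
go(.4565,.378,.106,-.035)"
```

```text
d [0.0023 0.0021 0.1551] turn -0.003 yaw -0.038 t 46.4
```

View pics/c8.png

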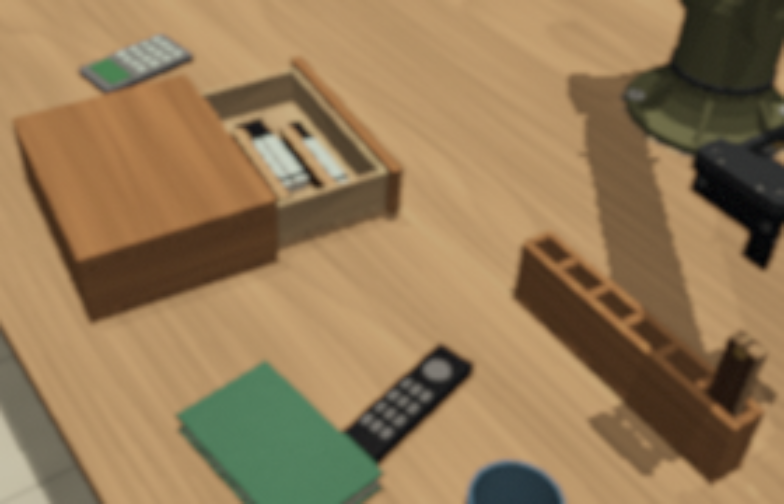

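Five items lie side by side in the drawer; the last rule is at (735,375). It goes on top of the two adjacent markers.

Request:
inch_along --ticks "0.1 0.2 4 0 0.6\n0.1 0.2 8 0 0.6\n0.1 0.2 12 0 0.6\n0.1 0.2 15.4 0 0.6\n0.1 0.2 15.4 0 0.6\n0.1 0.2 15.4 0 0\n0.1 0.2 15.4 0 0\n0.1 0.2 15.4 0 0\n0.1 0.2 15.4 0 0\n0.1 0.2 15.4 0 0\n0.1 0.2 15.4 0 0\n0.1 0.2 15.4 0 0\n0.1 0.2 15.4 0 0" --force 30

```text
time: 47.65
position: [0.4553, 0.379, 0.108]
tool_rot: [2.26, 2.182, 0.001]
ft_force: [-0.9, -1.2, 3.9]
grip_width: 0.159
grip_force: 30.0
```

Request:
inch_along --ticks "0 0 -3 0 0\n0 0 -7 0 0\n0 0 -11 0 0\n0 0 -15 0 0\n0 0 -17 0 0\n0 0 -17 0 0\n0 0 -17 0 0"

```text
time: 48.35
position: [0.4549, 0.3786, 0.2767]
tool_rot: [2.26, 2.182, -0.001]
ft_force: [0.0, -0.5, -1.0]
grip_width: 0.16
grip_force: 30.0
```

```bash
python3 -c "
from h import *
god(.001,-.08,.155)"
```

```text
d [-0.6507  0.1321  0.1221] turn 0.085 yaw -0.035 t 48.4
```

To row units: -0.65 m is -65, -0.6 m is -60, 0.085 rad is 0.34.

Request:
inch_along --ticks "-5 1 0 0 0\n-10 2 0 0 0\n-15 3 0 0.12 0\n-20 4 0 0.2 0\n-25 5 0 0.34 0\n-30 6 0 0.34 0\n-35 7 0 0.34 0\n-40 8 0 0.34 0\n-45 9 0 0.34 0\n-50 10 0 0.34 0\n-55 11 0 0.34 0\n-60 12 0 0.34 0\n-65 13.2 0 0.34 0\n-65 13.2 0 0.34 0\n-65 13.2 0 0.34 0\n-65 13.2 4 0.34 0\n-65 13.2 8 0.34 0\n-65 13.2 11 0.34 0\n-65 13.2 11 0.34 0\n-65 13.2 11 0.34 0"

```text
time: 50.35
position: [0.5643, -0.2734, 0.1676]
tool_rot: [-2.347, -2.086, -0.0]
ft_force: [-0.3, -0.4, 0.4]
grip_width: 0.16
grip_force: 30.0
```

```bash
python3 -c "
from h import *
god(.001,-.08,.139)"
```

```text
d [-0.003   0.0002  0.0286] turn 0.002 yaw -0.118 t 50.4
```

To row units: 0.029 m is 2.9, 0.025 m is 2.5.

Request:
inch_along --ticks "0 0 1.5 0 0\n0 0 2.5 0 0\n0 0 2.9 0 0\n0 0 2.9 0 0" --force 30

```text
time: 50.75
position: [0.5647, -0.2753, 0.139]
tool_rot: [2.35, 2.084, 0.001]
ft_force: [0.0, 0.6, -0.6]
grip_width: 0.158
grip_force: 30.0
```

Request:
inch_along --ticks "0 0 0 0 0\n0 0 0 0 0\n1.5 0 0 0 0\n3 0 0.1 0 0\n4.5 0 0.4 0 0\n6 0 0.9 0 0\n7.3 0 1.6 0 0\n8.6 0 2.4 0 0\n9.7 0 3.5 0 0\n10.8 0 4.6 0 0\n11.7 0 6 0 0\n11.7 0 6 0 0\n11.7 0 6 0 0" --force 4

```text
time: 52.05
position: [0.5775, -0.1596, 0.0775]
tool_rot: [-2.35, -2.083, 0.002]
ft_force: [-0.6, -0.6, -0.8]
grip_width: 0.16
grip_force: 4.0
```

Request:
inch_along --ticks "0 0 0 0 0.35\n0 0 0 0 0.35\n0 0 0 0 0.35\n0 0 0 0 0.35\n0 0 -3 0 0.35\n0 0 -8 0 0.4\n0 0 -13 0 0.5\n0 0 -18 0 0.6\n0 0 -20 0 0.6\n0 0 -20 0 0.6"

```text
time: 53.05
position: [0.5803, -0.1595, 0.2834]
tool_rot: [2.345, 2.079, 0.006]
ft_force: [-1.3, 0.5, -0.1]
grip_width: 0.588
grip_force: 0.0
```

```bash
python3 -c "
from h import *
god(-.165,0,.2)"
```

```text
d [-0.0378 -0.1687  0.0821] turn -0.000 yaw -0.120 t 53.0
```

Request:
inch_along --ticks "-1 -4.5 0 0 0\n-2 -9 0 0 0\n-3 -13 0 0 0\n-3.8 -16.8 0 0 0\n-3.8 -16.8 4 0 0\n-3.8 -16.8 8 0 0\n-3.8 -16.8 8 0 0\n-3.8 -16.8 8 0 0" --force 20

```text
time: 53.85
position: [0.4064, -0.1766, 0.1983]
tool_rot: [-2.349, -2.083, 0.001]
ft_force: [0.3, -0.1, 0.9]
grip_width: 0.022
grip_force: 0.0
```

```bash
python3 -c "
from h import *
a=shot('scene','s9.png')
a=cv2.resize(a[120:300,150:430],(784,504));cv2.imwrite('pics/c9.png',a[:,:,::-1])
god(-.165,0,.05)"
```

```text
d [0.     0.0012 0.1496] turn 0.000 yaw -0.120 t 53.9
```

View pics/c9.png

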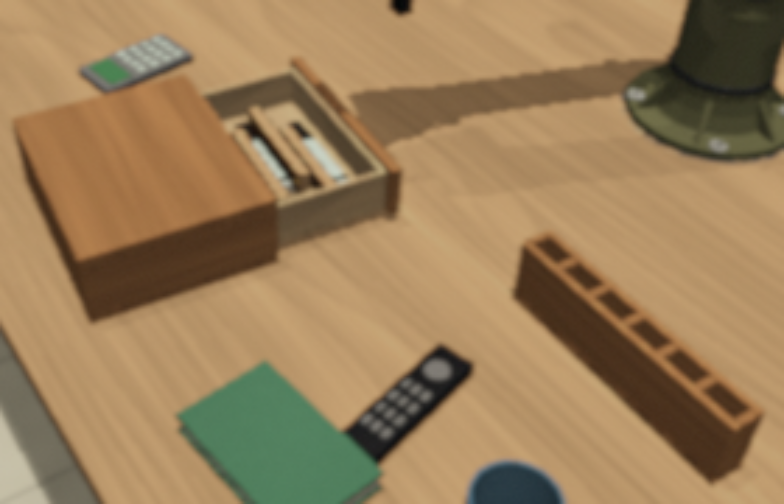

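All six are in the drawer, the last rule on edge over the two markers at (280,145), and the block is empty. Now I'll push it home.

Request:
inch_along --ticks "0 0 5 0 0\n0 0 10 0 0\n0 0 14.8 0 0\n0 0 14.8 0 0\n0 0 14.8 0 0\n0 1.5 14.8 0 0\n0 3 14.8 0 0\n0 4.5 14.8 0 0\n0 6 14.8 0 0\n0 7.5 14.8 0 0\n0 9 14.8 0 0\n0 10.5 14.8 0 0\n0 12 14.8 0 0\n0 13.5 14.8 0 0\n0 14.5 14.8 0 0\n0 15.5 14.8 0 0\n0 16 14.8 0 0\n0 16 14.8 0 0"

```text
time: 55.7
position: [0.567, -0.1961, 0.0514]
tool_rot: [2.349, 2.084, 0.002]
ft_force: [0.1, -0.5, 0.4]
grip_width: 0.004
grip_force: 0.0
```

Request:
inch_along --ticks "0 0.6 0 0 0\n0 1.2 0 0 0\n0 1.6 0 0 0\n0 1.6 0 0 0"

```text
time: 56.1
position: [0.5825, -0.1979, 0.0505]
tool_rot: [2.35, 2.084, 0.001]
ft_force: [-0.4, -0.0, 0.0]
grip_width: 0.009
grip_force: 0.0
```

```bash
python3 -c "
from h import *
god(0.0,0,.05)"
```

```text
d [-0.0001 -0.0098  0.0005] turn 0.000 yaw -0.120 t 56.1
```

To row units: 0.006 m is 0.6, 0.003 m is 0.3.

Request:
inch_along --ticks "0 0.3 0 0 0\n0 0.6 0 0 0\n0 0.6 0 0 0"

```text
time: 56.4
position: [0.5866, -0.1985, 0.0503]
tool_rot: [-2.349, -2.083, 0.003]
ft_force: [-5.5, 0.2, 2.9]
grip_width: 0.005
grip_force: 2.1
```

Request:
inch_along --ticks "0 0.3 0 0 0\n0 0.5 0 0 0\n0 0.5 0 0 0"

```text
time: 56.7
position: [0.5925, -0.1992, 0.0502]
tool_rot: [-2.35, -2.084, 0.0]
ft_force: [-1.3, 0.5, 0.2]
grip_width: 0.008
grip_force: 0.8
```

Request:
inch_along --ticks "0 0.3 0 0 0\n0 0.4 0 0 0\n0 0.4 0 0 0"

```text
time: 57.0
position: [0.5976, -0.1998, 0.0507]
tool_rot: [2.349, 2.083, 0.002]
ft_force: [-0.0, -0.3, -0.9]
grip_width: 0.008
grip_force: 0.0
```

Request:
inch_along --ticks "0 0.2 0 0 0\n0 0.4 0 0 0\n0 0.4 0 0 0"

```text
time: 57.3
position: [0.5984, -0.2, 0.0506]
tool_rot: [-2.348, -2.081, 0.006]
ft_force: [-7.5, 1.6, 5.2]
grip_width: 0.006
grip_force: 3.9
```

Request:
inch_along --ticks "0 0.2 0 0 0\n0 0.3 0 0 0\n0 0.3 0 0 0"

```text
time: 57.6
position: [0.5983, -0.2, 0.0505]
tool_rot: [-2.345, -2.078, 0.013]
ft_force: [-16.1, 3.7, 10.9]
grip_width: 0.006
grip_force: 7.9
```

Hard stop at 16 N: the drawer is home. I'll back off and measure the remote again.

To row units: -0.2 m is -20, -0.15 m is -15.

Request:
inch_along --ticks "0 -2 0 0 0\n0 -4 0 0 0\n0 -6 0 0 0\n0 -6 -5 0 0.3\n0 -6 -10 0 0.6\n0 -6 -15 0 0.8\n0 -6 -20 0 0.8\n0 -6 -20 0 0.8"

```text
time: 58.4
position: [0.5486, -0.1943, 0.2595]
tool_rot: [2.34, 2.075, 0.011]
ft_force: [0.8, -0.2, -0.0]
grip_width: 0.374
grip_force: 0.0
```

```bash
python3 - <<'E'
from h import *
np.set_printoptions(precision=4,suppress=True)
t=shot('top','t10.png');s=shot('scene','s10.png')
def blob(im,x0,x1,y0,y1,th):
    m=np.zeros(im.shape[:2],np.uint8);m[y0:y1,x0:x1]=(im[y0:y1,x0:x1].max(2)<th)*255
    m=cv2.morphologyEx(m,cv2.MORPH_CLOSE,np.ones((5,5)))
    c=max(cv2.findContours(m,0,2)[0],key=cv2.contourArea);return c,cv2.minAreaRect(c)
for n,im,w in(('top',t,(145,225,160,225,70)),('scene',s,(262,330,230,300,70))):
    c,r=blob(im,*w);P=at(n,c[:,0].astype(float),.02)[:,:2];q=cv2.minAreaRect(P.astype(np.float32)*1000);b=cv2.boxPoints(q)
    print(n,r,q);print(b)
a=cv2.resize(t[110:235,110:345],(752,400));b=cv2.resize(s[130:250,160:300],(233,200))
cv2.imwrite('pics/c10.png',np.vstack([a,np.pad(b,((0,0),(0,752-233),(0,0)))])[:,:,::-1])
E
```

```text
top ((180.0806884765625, 181.5378875732422), (44.2054557800293, 20.075408935546875), 81.46923065185547) ((656.0167846679688, 190.13455200195312), (166.36532592773438, 74.87767791748047), 8.64207649230957)
[[568.153  214.6492]
 [579.4042 140.6216]
 [743.8806 165.6199]
 [732.6294 239.6475]]
scene ((296.19329833984375, 262.7341003417969), (15.550003051757812, 47.74053192138672), 46.636573791503906) ((657.4488525390625, 189.36842346191406), (153.71873474121094, 44.21299362182617), 14.305558204650879)
[[577.5104 191.798 ]
 [588.4351 148.956 ]
 [737.3873 186.9388]
 [726.4626 229.7808]]
```

View pics/c10.png

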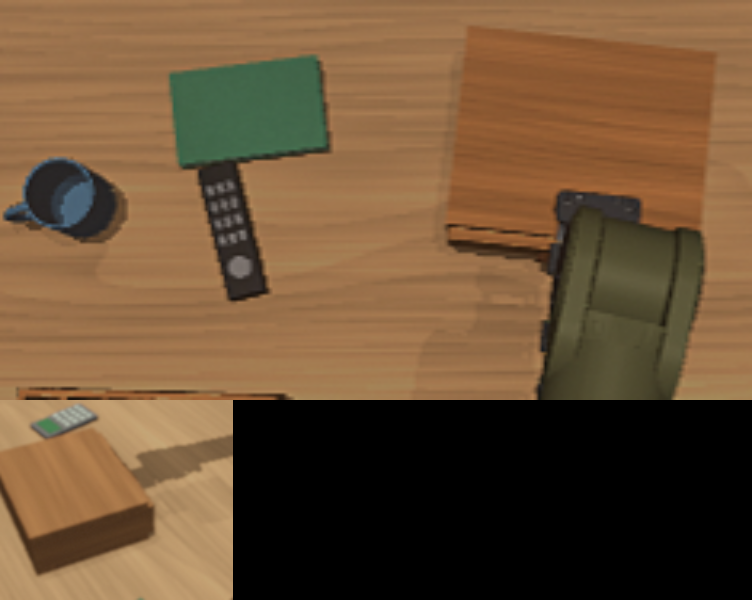

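The drawer is shut flush in both views. The remote runs from (248,296) to (217,166) in the crop, and the scene estimate is 154x44 mm, centred near (0.655,0.185) with yaw 0.24.

```bash
python3 - <<'E'
from h import *
np.set_printoptions(precision=4,suppress=True)
px=np.array([(228,300),(268,292),(198,170),(236,162)])/3.2+[110,110]-.34
P=at('top',px,.02);print(P,P.mean(0))
go(.655,.184,.15,.24-np.pi/2)
E
```

```text
[[0.574  0.1863 0.02  ]
 [0.5827 0.1401 0.02  ]
 [0.7263 0.2222 0.02  ]
 [0.7352 0.1778 0.02  ]] [0.6546 0.1816 0.02  ]
d [0.3882 0.0633 0.1021] turn 1.211 yaw -0.120 t 58.5
```

Request:
inch_along --ticks "4.5 0.7 0 0.4 1\n9 1.4 0 1 1\n13.5 2 0 1.6 1\n18 3 0 2 1\n22.5 4 0 2.4 1\n27 4.5 0 3 1\n31.5 5 0 3.6 1\n36 6 3 4.2 1\n38.8 6.3 6 4.844 1\n38.8 6.3 10.2 4.844 1\n38.8 6.3 10.2 4.844 1\n38.8 6.3 10.2 4.844 1\n38.8 6.3 10.2 4.844 1\n38.8 6.3 10.2 4.844 1" --force 25

```text
time: 59.9
position: [0.6545, 0.1835, 0.1512]
tool_rot: [-3.119, -0.373, -0.007]
ft_force: [0.8, 0.2, 1.0]
grip_width: 0.995
grip_force: 0.0
```

```bash
python3 -c "
from h import *
go(.655,.184,.007,.24-np.pi/2)"
```

```text
d [-0.     -0.0004  0.1442] turn -0.002 yaw -1.333 t 59.9
```

To row units: 0.144 m is 14.4, 0.135 m is 13.5.

Request:
inch_along --ticks "0 0 4 0 1\n0 0 8 0 1\n0 0 12 0 1\n0 0 13.5 0 1\n0 0 14.4 0 1\n0 0 14.4 0 1\n0 0 14.4 0 0\n0 0 14.4 0 0\n0 0 14.4 0 0\n0 0 14.4 0 0\n0 0 14.4 0 0\n0 0 14.4 0 0\n0 0 14.4 0 0\n0 0 14.4 0 0" --force 25

```text
time: 61.3
position: [0.6529, 0.1843, 0.0046]
tool_rot: [3.119, 0.376, -0.0]
ft_force: [-0.2, -0.3, 1.1]
grip_width: 0.526
grip_force: 25.0
```

Request:
inch_along --ticks "0 0 -3 0 0\n0 0 -7 0 0\n0 0 -12 0 0\n0 0 -16 0 0\n0 0 -20 0 0\n0 0 -20 0 0"

```text
time: 61.9
position: [0.656, 0.1859, 0.2119]
tool_rot: [-3.117, -0.375, -0.018]
ft_force: [0.4, -0.1, -0.2]
grip_width: 0.525
grip_force: 25.0
```

```bash
python3 -c "
from h import *
go(.742,-.217,.2,-1.333)"
```

```text
d [-0.0123  0.4118  0.0115] turn 0.002 yaw -1.331 t 61.9
```

To row units: 0.41 m is 41, 0.385 m is 38.5.

Request:
inch_along --ticks "0 3 0 0 0\n0 7 0 0 0\n0 11 0 0 0\n0 15 0 0 0\n0 19 0 0 0\n0 23 0 0 0\n0 27 0 0 0\n-0.5 31 0 0 0\n-1 35 0 0 0\n-1.2 38.5 0 0 0\n-1.2 41 0 0 0\n-1.2 41 0 0 0\n-1.2 41 3 0 0\n-1.2 41 6 0 0\n-1.2 41 8 0 0\n-1.2 41 8 0 0\n-1.2 41 8 0 0" --force 25

```text
time: 63.6
position: [0.7385, -0.2158, 0.1241]
tool_rot: [-3.118, -0.377, 0.001]
ft_force: [0.3, -0.4, 0.4]
grip_width: 0.522
grip_force: 25.0
```

```bash
python3 -c "
from h import *
go(.742,-.217,.1,-1.333)"
```

```text
d [0.0032 0.002  0.0241] turn 0.003 yaw -1.330 t 63.6
```

To row units: 0.023 m is 2.3, 0.021 m is 2.1.

Request:
inch_along --ticks "0 0 1 0 0\n0 0 1.8 0 0\n0 0 2.1 0 0\n0 0 2.3 0 0\n0 0 2.3 0 0" --force 25

```text
time: 64.1
position: [0.7385, -0.2168, 0.1013]
tool_rot: [-3.119, -0.376, 0.0]
ft_force: [-0.0, -0.7, 0.0]
grip_width: 0.53
grip_force: 25.0
```

Request:
inch_along --ticks "0 0 0.1 0 0\n0 0 0.1 0 0.7\n0 0 0.1 0 0.75\n0 0 0.1 0 0.75\n0 0 0.1 0 0.75\n0 0 -3 0 0.75\n0 0 -7 0 0.75\n0 0 -11 0 0.75\n0 0 -15 0 0.75\n3 -5 -15 0 0.75\n3 -10 -15 0 0.75\n0 -15 -15 0 0.75\n-5 -20 -15 0 0.75\n-5 -25 -15 0 0.75\n-5 -30 -15 0 0.75\n-5 -35 -15 0 0.75\n-5 -35 -15 0 0.75\n-5 -35 -15 0 0.75"

```text
time: 65.9
position: [0.6049, 0.1185, 0.2526]
tool_rot: [-3.115, -0.391, -0.002]
ft_force: [-0.3, 0.3, 0.6]
grip_width: 0.753
grip_force: 0.0
```

```bash
python3 - <<'E'
from h import *
t=shot('top','t11.png');s=shot('scene','s11.png')
np.set_printoptions(precision=4,suppress=True)
for n,im,(x0,x1,y0,y1) in(('top',t,(245,340,115,205)),('scene',s,(150,255,140,240))):
    m=np.zeros(im.shape[:2],np.uint8);m[y0:y1,x0:x1]=(im[y0:y1,x0:x1].max(2)<60)*255
    m=cv2.morphologyEx(m,cv2.MORPH_CLOSE,np.ones((5,5)))
    c=max(cv2.findContours(m,0,2)[0],key=cv2.contourArea);q=cv2.minAreaRect((at(n,c[:,0].astype(float),.115)[:,:2]*1000).astype(np.float32));print(n,q)
for n in('top','scene'):
    a=cv2.imread('pics/%s0.png'%n[0]).astype(int);b=cv2.imread('pics/%s11.png'%n[0]).astype(int)
    d=(np.abs(a-b).max(2)>40).astype(np.uint8);k,l,st,ce=cv2.connectedComponentsWithStats(d)
    print(n,[(st[i][:4].tolist(),int(st[i][4])) for i in range(1,k) if st[i][4]>25])
E
```

```text
top ((739.3433837890625, -215.59774780273438), (160.65982055664062, 45.421085357666016), 14.09233570098877)
scene ((746.4945678710938, -204.12960815429688), (159.4686279296875, 51.50265121459961), 14.230762481689453)
top [([280, 130, 24, 47], 595), ([171, 148, 11, 12], 47), ([138, 152, 374, 232], 22013), ([250, 181, 77, 28], 577), ([179, 196, 7, 6], 36), ([248, 204, 76, 11], 261), ([125, 235, 22, 7], 78), ([151, 235, 10, 7], 50), ([207, 345, 31, 35], 625)]
scene [([252, 0, 44, 65], 1258), ([300, 0, 34, 14], 316), ([329, 12, 15, 28], 205), ([288, 18, 10, 18], 124), ([263, 59, 128, 190], 8433), ([408, 85, 19, 5], 46), ([254, 95, 37, 17], 363), ([415, 95, 9, 9], 50), ([432, 95, 9, 9], 40), ([223, 146, 50, 62], 938), ([176, 159, 47, 30], 594), ([234, 168, 10, 14], 30), ([344, 190, 11, 24], 167), ([353, 197, 16, 23], 220), ([366, 209, 13, 25], 181), ([378, 220, 15, 24], 193), ([389, 228, 20, 26], 296), ([402, 240, 22, 26], 310), ([279, 243, 48, 43], 885)]
```

```bash
python3 -c "
from bench import ctrl
print(ctrl.close_job())"
```

```text
the job is handed in; nothing more can be done
None
```

I handed the job in at about 66 s: all three markers and three rules are in the drawer, it is pushed home past its catch, the remote lies flat on the unit, and the mug, book and calculator are where they were; the hand-in returned no verdict.

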